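# Clear a jammed spacer chute and box the batch

### The job

A tube spacer has jammed across the throat of the chute, under its folded-in lips: push it back up the ramp onto the loading shelf and lift it out. Lay it in the blue tipping tray and gather every spacer from the bench there too, with those already in it (one that drops straight into the red box may stay there); only then lift the tray's handle to tip the whole batch out over the open edge into the red stock box, then lower the tray back to rest and let go. Leave the other things on the bench alone.

Things in the scene. Friction and masses are not known exactly. Their poses are not given: they have to be found in the camera images.
- chute_throat (a point): Middle of the chute's throat, on its sloping floor (25 degrees). Chute of blue 3 mm sheet on a grey stand. Axes: z vertical, x horizontal, up the chute, y across. Below the throat (-x): a spout 56 mm wide inside, 50 mm long down the slope, open on top, ending above the tray. At the throat square shoulders step out to the ramp above, 106 mm wide inside. Walls and shoulders stand 33 mm off the floor.
- chute_crest (a point): Middle of the ramp's top edge, on the floor, where it meets the level shelf; axes as for the throat. The ramp rises 85 mm along its 25 degree slope from the throat to here. Its first 69 mm are roofed at both sides by folded-in lips 20 mm wide, 33 mm off the floor, which leave a slot 66 mm wide open from above. Tubes slide down the ramp by themselves (friction about 0.25).
- chute_shelf (a point): Middle of the level loading shelf at the top of the chute, on its floor; axes as for the throat. It begins at the crest, 45 mm to the -x side, and ends 45 mm to the +x side at a wall 16 mm high; 106 mm wide inside between side walls 24 mm high, open on top. A tube stays where it is left on it.
- tray_floor (a point): Middle of the blue tipping tray's floor, on the floor. Tray 172 mm (along its x) by 140 mm (along its y), with lips 34 mm high and 3 mm thick on three sides; its +y edge has no lip. x runs along the hinge, y from the handle to the open edge, z square out of the floor; at rest the floor leans back 8 degrees, lower at the handle, so that things stay in.
- tray_hinge (a point): Middle of the tray's hinge line, which is the tray's open edge at floor height, 108 mm above the table; axes as for the throat: the hinge runs along this x, the stock box lies towards this y.
- tray_handle (a point): Middle of the tray's handle: a black round bar 14 mm thick and 104 mm long, parallel to the hinge, 45 mm outside the rear lip and 30 mm above the plane of the tray's floor, 187 mm from the hinge line, clear all round.
- tray (a joint): Tilt of the tray about its hinge: 0 at rest (leaning back 8 degrees), growing as the handle is lifted, at most 1.05 rad. Empty it weighs 0.45 kg; it falls back by itself, slowly, when let go. By about 0.8 the tubes slide out over the open edge.
- box_in (a point): Middle of the stock box's inner floor. Open red box, fixed, 178 mm (its x, along the tray's hinge) by 165 mm (its y) by 85 mm high outside, walls and floor 4 mm; its near wall stands under the tray's open edge, which overhangs the inside by some 12 mm.
- spacer_j_c (a point): The jammed spacer: dark steel square tube, 100 mm long, 20 x 20 mm across, 0.11 kg. It lies square across the ramp on the slope against the two shoulders of the throat, its ends under the lips. Point at its centre; its x axis runs along its length.
- spacer_t1_c (a point): Spacer (dark steel square tube, 100 mm long, 20 x 20 mm across, 0.11 kg) that lies in the tray at the start; may be absent. Point at its centre; its x axis runs along its length.
- spacer_t2_c (a point): Another spacer (dark steel square tube, 100 mm long, 20 x 20 mm across, 0.11 kg) that lies in the tray at the start; may be absent. Point at its centre; its x axis runs along its length.
- spacer_b1_c (a point): Spacer (dark steel square tube, 100 mm long, 20 x 20 mm across, 0.11 kg) lying flat on the table left of the chute and of the box; may be absent. Point at its centre; its x axis runs along its length.
- spacer_b2_c (a point): Spacer (dark steel square tube, 100 mm long, 20 x 20 mm across, 0.11 kg) lying flat on the table left of the chute and of the box; may be absent. Point at its centre; its x axis runs along its length.
- spacer_b3_c (a point): Spacer (dark steel square tube, 100 mm long, 20 x 20 mm across, 0.11 kg) lying flat on the table left of the chute and of the box; may be absent. Point at its centre; its x axis runs along its length.
- spacer_b4_c (a point): Spacer (dark steel square tube, 100 mm long, 20 x 20 mm across, 0.11 kg) lying flat on the table left of the chute and of the box; may be absent. Point at its centre; its x axis runs along its length.
- tape_measure: Bystander: yellow tape measure, 35x83x66 mm, standing on the table behind the chute; origin at its underside. Leave it alone.
- rivet_tin: Bystander: round tin with a red lid, 85 mm across, 54 mm high; origin at its underside. Leave it alone.
- bit_box: Bystander: green flat box, 46x76x26 mm; origin at its underside. Leave it alone.

How it is judged (in metres and radians):
On the way, in this order (a step that is already met when the one before it is completed fails the run):
1. the jammed spacer has been pushed back up the ramp, past the lips, onto the loading shelf (x of spacer_j_c in the frame of chute_shelf between -0.035 and 0.05 m and y of spacer_j_c in the frame of chute_shelf between -0.055 and 0.055 m and z of spacer_j_c in the frame of chute_shelf between -0.01 and 0.2 m), for 0.2 s.
2. the freed spacer and all the others lie in the tray (or have dropped into the box), the tray at rest (x of spacer_j_c in the frame of tray_floor between -0.083 and 0.083 m and y of spacer_j_c in the frame of tray_floor between -0.07 and 0.068 m and z of spacer_j_c in the frame of tray_floor between 0 and 0.075 m and ((x of spacer_t1_c in the frame of tray_floor between -0.083 and 0.083 m and y of spacer_t1_c in the frame of tray_floor between -0.07 and 0.068 m and z of spacer_t1_c in the frame of tray_floor between 0 and 0.075 m) or (x of spacer_t1_c in the frame of box_in between -0.085 and 0.085 m and y of spacer_t1_c in the frame of box_in between -0.0785 and 0.0785 m and z of spacer_t1_c in the frame of box_in between 0 and 0.078 m)) and ((x of spacer_t2_c in the frame of tray_floor between -0.083 and 0.083 m and y of spacer_t2_c in the frame of tray_floor between -0.07 and 0.068 m and z of spacer_t2_c in the frame of tray_floor between 0 and 0.075 m) or (x of spacer_t2_c in the frame of box_in between -0.085 and 0.085 m and y of spacer_t2_c in the frame of box_in between -0.0785 and 0.0785 m and z of spacer_t2_c in the frame of box_in between 0 and 0.078 m)) and ((x of spacer_b1_c in the frame of tray_floor between -0.083 and 0.083 m and y of spacer_b1_c in the frame of tray_floor between -0.07 and 0.068 m and z of spacer_b1_c in the frame of tray_floor between 0 and 0.075 m) or (x of spacer_b1_c in the frame of box_in between -0.085 and 0.085 m and y of spacer_b1_c in the frame of box_in between -0.0785 and 0.0785 m and z of spacer_b1_c in the frame of box_in between 0 and 0.078 m)) and ((x of spacer_b2_c in the frame of tray_floor between -0.083 and 0.083 m and y of spacer_b2_c in the frame of tray_floor between -0.07 and 0.068 m and z of spacer_b2_c in the frame of tray_floor between 0 and 0.075 m) or (x of spacer_b2_c in the frame of box_in between -0.085 and 0.085 m and y of spacer_b2_c in the frame of box_in between -0.0785 and 0.0785 m and z of spacer_b2_c in the frame of box_in between 0 and 0.078 m)) and ((x of spacer_b3_c in the frame of tray_floor between -0.083 and 0.083 m and y of spacer_b3_c in the frame of tray_floor between -0.07 and 0.068 m and z of spacer_b3_c in the frame of tray_floor between 0 and 0.075 m) or (x of spacer_b3_c in the frame of box_in between -0.085 and 0.085 m and y of spacer_b3_c in the frame of box_in between -0.0785 and 0.0785 m and z of spacer_b3_c in the frame of box_in between 0 and 0.078 m)) and ((x of spacer_b4_c in the frame of tray_floor between -0.083 and 0.083 m and y of spacer_b4_c in the frame of tray_floor between -0.07 and 0.068 m and z of spacer_b4_c in the frame of tray_floor between 0 and 0.075 m) or (x of spacer_b4_c in the frame of box_in between -0.085 and 0.085 m and y of spacer_b4_c in the frame of box_in between -0.0785 and 0.0785 m and z of spacer_b4_c in the frame of box_in between 0 and 0.078 m)) and linear speed of each of spacer_j, spacer_t1, spacer_t2, spacer_b1, spacer_b2, spacer_b3, spacer_b4 below 0.05 m/s and value of joint tray below 0.08 rad), for 0.3 s.
3. the tray is tipped by its handle (value of joint tray above 0.6 rad), for 0.1 s.
At the end, for the whole second after the job is handed in: Every spacer lies at rest inside the stock box, below its rim; the tray is back at rest (tilt under 0.05 rad) and released (x of spacer_j_c in the frame of box_in between -0.085 and 0.085 m and y of spacer_j_c in the frame of box_in between -0.0785 and 0.0785 m and z of spacer_j_c in the frame of box_in between 0 and 0.078 m and x of spacer_t1_c in the frame of box_in between -0.085 and 0.085 m and y of spacer_t1_c in the frame of box_in between -0.0785 and 0.0785 m and z of spacer_t1_c in the frame of box_in between 0 and 0.078 m and x of spacer_t2_c in the frame of box_in between -0.085 and 0.085 m and y of spacer_t2_c in the frame of box_in between -0.0785 and 0.0785 m and z of spacer_t2_c in the frame of box_in between 0 and 0.078 m and x of spacer_b1_c in the frame of box_in between -0.085 and 0.085 m and y of spacer_b1_c in the frame of box_in between -0.0785 and 0.0785 m and z of spacer_b1_c in the frame of box_in between 0 and 0.078 m and x of spacer_b2_c in the frame of box_in between -0.085 and 0.085 m and y of spacer_b2_c in the frame of box_in between -0.0785 and 0.0785 m and z of spacer_b2_c in the frame of box_in between 0 and 0.078 m and x of spacer_b3_c in the frame of box_in between -0.085 and 0.085 m and y of spacer_b3_c in the frame of box_in between -0.0785 and 0.0785 m and z of spacer_b3_c in the frame of box_in between 0 and 0.078 m and x of spacer_b4_c in the frame of box_in between -0.085 and 0.085 m and y of spacer_b4_c in the frame of box_in between -0.0785 and 0.0785 m and z of spacer_b4_c in the frame of box_in between 0 and 0.078 m and linear speed of each of spacer_j, spacer_t1, spacer_t2, spacer_b1, spacer_b2, spacer_b3, spacer_b4 below 0.03 m/s and value of joint tray below 0.05 rad); the robot touches nothing.
It fails at once if the tape measure was moved more than 25 mm (distance of tape_measure from where it was at the start of the episode above 0.025 m).
It fails at once if the rivet tin was moved more than 25 mm (distance of rivet_tin from where it was at the start of the episode above 0.025 m).
It fails at once if the bit box was moved more than 25 mm (distance of bit_box from where it was at the start of the episode above 0.025 m).
Of spacer_b1, spacer_b2, spacer_b3, spacer_b4 only 2 to 4 are there at a start; the rules pass over those that are not, and their reading is None.
Of spacer_t1, spacer_t2 only 1 to 2 are there at a start; the rules pass over those that are not, and their reading is None.
At some moment in a run one of spacer_b1, spacer_b2, spacer_b3, spacer_b4 may be knocked a few centimetres aside while the robot is not near it.
Once in a run the grip may slacken for a moment while it holds something.
It also fails if it takes over 210 s, if anything falls off the work surface, if the arm or the gripper's body presses on something with over 40 N, if the wrist force passes 120 N, or if a joint passes its speed limit or range.

### The arm

A 7-joint arm with a two-finger parallel gripper is mounted at the origin on the work surface; the furniture and walls round the work are solid. World frame = base frame: x ahead of the robot, y to its left, z up, the work surface at z = 0. Lengths are in m, angles in degrees, forces in N, time in s.
With the tool pointing down it reaches from about 0.4 to 0.875 m from the base axis. Payload 4.4 kg.
Tool frame: the origin (TCP) lies midway between the tips of the shut fingers; the grasp point (between the pads) lies 19 mm behind it (grip_point_offset is the z of the grasp point in the tool frame, in m); z points along the fingers, y is the line along which they close (so a half turn about z gives the same grasp; the last joint's range is limited). The gripper opens to 85 mm and grips with 20 to 120 N. Pads are 22 mm wide; open, the fingers measure 114 mm over their backs; the gripper's body (76 mm by 85 mm) begins 54 mm behind the grasp point. The pads swing forward as they close: fully open they stand 13 mm farther back than shut.
Start: joints at [70.657, 36.005, 2.206, 86.941, -1.547, 57.084, -1.146], TCP at [0.175, -0.626, 0.231] pointing down, gripper open.
Joint ranges: [-175.42, 175.42], [-21.48, 121.26], [-71.46, 75.88], [10.55, 141.38], [-63.04, 243.04], [13.31, 113.54], [-168.57, 168.57]. Speed limits (degrees/s): [147.25, 147.25, 180, 180, 180, 180, 180].

### API

Orientations are given as [roll, pitch, yaw] about the fixed x, y, z axes, in that order (R = Rz(yaw) Ry(pitch) Rx(roll)).
In Python, from station import get_obs, get_image, sign_off, trace, grip_point_offset gives the robot as it stands.
- The arm moves only by the tool drive_tool, never from a script. Its argument "motion" is a list of rows, each a list of 3 entries, a list of its own where there are three numbers: the shift along the tool's x, y, z in cm, then the turn, a rotation vector about the tool's x, y, z in rad, then the gripper's target within -1 to 1 (shut at 1, half-way at 0, fully open at -1). A call has 1 to 10 rows; each row is the pose to reach, as a shift and turn from the pose commanded when the call began, along the tool's axes at that moment; what a row does not reach only later rows make up. A row lasts 1/10 s, in which the tool goes at most 50 mm and 8.59 degrees, less where a joint would pass 70% of its speed; a pose out of reach is approached as far as the arm can. A call with a gripper value outside its range is refused whole. The fingers move at their own pace and stop on an object; the grip force is fixed at half the most. Time passes only in rows, so rows that repeat a pose let the fingers close. It gives the time, the measured TCP pose, the force, the opening and the grip force at its end, in the units of the state.
- get_obs(): the state, without advancing time (a new reading comes with each control period).
- get_image(name): name is "scene" or "side" or "wrist"; returns a dict with "pixels" (384x512x3 uint8, blue, green, red), "range_z" (384x512 float32, m along the optical axis (not along the pixel's ray), 0 where there is no reading), "camera_matrix" (3x3 intrinsics, pixels), "R" (3x3) and "t" (3): a world point X has camera coordinates R X + t. Camera axes: x right, y down, z forward; pixel columns grow to the right and rows downward; lengths in m; the calibration is good to about 2 mm. A picture is of the moment at which its call begins.
- sign_off(): hands the job in; it is judged then, once.
Trained networks look in a picture, given as the dict that the camera call returned (one of the last four; its "shot" number tells which), for a name from the list of things; names that differ only in an ending like _2 or _b are one class to them, and where a whole thing is asked for, a point or a joint stands for the part that bears it (a point fixed in the world has none). Each returns a list of dicts, best first, with "p" (0 to 1); they miss things now and then, are a little off and sometimes report something else, mostly with a low value. They report only what shows in the picture. A call takes as long as a camera call.
- trace(picture, target): "region" (384x512 bool, what is visible of it) and "at" ([row, column] in pixels, amid what is visible of it).
The state is a dict: "time_s": time; "joint_pos": joint angles; "joint_vel": joint speeds; "joint_efforts": joint torques, N m; "tool_pos": TCP position; "eef_rot": TCP orientation; "contact_force": force on the tool from outside, world axes, zero at the start; "torque": the same for the moment, N m; "width": finger opening in m; "finger_force": force on a finger pad.
Only numpy, scipy, OpenCV 4.12 (cv2) and the standard library are available. Lean on these libraries where they do the work, as an engineer would, in place of code of your own. Each camera call takes 0.05 s, during which the arm holds its last target. There are 200 camera calls.

## Working session

There is one attempt and no reset: what is moved stays moved. The work goes in short steps, Python scripts to look and compute and a tool call to move; the robot and the scene stay as the last step left them, time stands still between calls to the robot, and variables do not carry over. Pictures are saved under pics/ and viewed, at most 14 in all, crops included, and the job is handed in when it is done.

Besides the shell and the picture viewer there is one more tool, called by a JSON object that holds its "name" and its "arguments". drive_tool: Moves the arm, as the interface text tells. Its arguments: {"type":"object","properties":{"motion":{"type":"array","items":{"type":"array"}}},"required":["motion"]}

```bash
ls; mkdir -p pics; cat > h.py <<'E'
import numpy as np, cv2
from station import *
def pts(im, mask):
    z=im["range_z"]; m=mask&(z>0); r,c=np.nonzero(m); zz=z[m]; K=im["camera_matrix"]
    X=np.stack([(c-K[0,2])/K[0,0]*zz,(r-K[1,2])/K[1,1]*zz,zz],1)
    return (X-im["t"])@im["R"]
def cloud(im):
    z=im["range_z"]; P=np.full(z.shape+(3,),np.nan); P[z>0]=pts(im,z>0); return P
def save(im,n): cv2.imwrite("pics/"+n+".png",im["pixels"])
E
python3 - <<'E'
from h import *
o=get_obs(); print(o["tool_pos"],o["eef_rot"],o["time_s"],grip_point_offset)
ims=[]
for n in ["scene","side"]:
    im=get_image(n); save(im,n+"0"); ims.append(im["pixels"]); print(n,im["R"].round(2).tolist(),im["t"])
    for t in ["spacer_b1_c","spacer_j_c","tray","tray_handle","rivet_tin","bit_box","tape_measure","box_in","chute_shelf"]:
        try:
            for d in trace(im,t):
                if d["p"]<0.2: continue
                P=pts(im,d["region"]); print(t,round(d["p"],2),np.round(d["at"]),np.median(P,0).round(3),P.min(0).round(3),P.max(0).round(3))
        except Exception as e: print(t,e)
E
```

```text
pics
[ 0.17435171 -0.62551943  0.23037448] [-1.79890314e+02  1.54272475e-03  1.55720712e+01] 0.0 -0.0187
scene [[-0.78, -0.62, 0.01], [-0.49, 0.6, -0.63], [0.38, -0.5, -0.78]] [0.49927167 0.33675813 1.44597825]
spacer_b1_c 0.67 [201. 301.] [ 0.437 -0.036  0.117] [ 0.388 -0.059  0.098] [ 0.488 -0.021  0.125]
spacer_b1_c 0.62 [236. 212.] [0.612 0.223 0.018] [ 0.562  0.19  -0.005] [0.665 0.248 0.028]
spacer_j_c 0.46 [169. 275.] [ 0.557 -0.026  0.187] [ 0.543 -0.057  0.181] [0.573 0.002 0.194]
tray 0.95 [200. 310.] [ 0.42  -0.076  0.103] [ 0.318 -0.27  -0.005] [0.568 0.042 0.145]
tray_handle 0.77 [198. 313.] [ 0.419 -0.072  0.104] [ 0.318 -0.274 -0.007] [0.561 0.042 0.147]
rivet_tin 0.6 [198. 200.] [0.757 0.15  0.052] [ 0.724 -0.26  -0.723] [1.291 0.184 0.061]
bit_box 0.62 [198. 344.] [ 0.351 -0.202  0.026] [ 0.329 -0.241 -0.   ] [ 0.375 -0.111  0.105]
tape_measure 0.47 [178. 211.] [0.775 0.064 0.055] [ 0.754 -0.009 -0.004] [0.85  0.089 0.073]
tape_measure 0.35 [186. 275.] [ 0.536 -0.022  0.111] [ 0.286 -0.468 -0.298] [0.921 0.081 0.233]
box_in 0.82 [242. 290.] [0.393 0.077 0.018] [ 0.28
[... 457 characters left out ...]
 [0.798 0.05  0.043] [0.764 0.011 0.001] [0.819 0.091 0.067]
tray 0.93 [170. 204.] [ 0.372 -0.078  0.104] [ 0.103 -0.2   -0.006] [0.591 0.021 0.201]
tray_handle 0.61 [171. 198.] [ 0.368 -0.08   0.104] [ 0.122 -0.185 -0.006] [0.561 0.02  0.201]
rivet_tin 0.8 [270. 278.] [0.785 0.139 0.051] [ 0.727  0.1   -0.001] [0.81  0.182 0.056]
bit_box 0.75 [191. 168.] [ 0.375 -0.206  0.023] [ 0.341 -0.239  0.003] [ 0.394 -0.17   0.029]
tape_measure 0.57 [280. 249.] [0.797 0.051 0.042] [ 0.711  0.011 -0.013] [0.819 0.091 0.067]
box_in 0.6 [182. 259.] [0.349 0.131 0.047] [ 0.283  0.018 -0.003] [0.484 0.191 0.086]
chute_shelf 0.63 [205. 221.] [ 0.578 -0.023  0.104] [ 0.307 -0.171 -0.003] [0.728 0.081 0.226]
```

```bash
python3 - <<'E'
import cv2
a=cv2.imread("pics/scene0.png")[120:290,140:390]; b=cv2.imread("pics/side0.png")[110:320,130:340]
cv2.imwrite("pics/a.png",cv2.resize(a,None,fx=3.2,fy=3.2,interpolation=2)); cv2.imwrite("pics/b.png",cv2.resize(b,None,fx=2.8,fy=2.8,interpolation=2))
E
```

```text
(no output)
```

View pics/a.png

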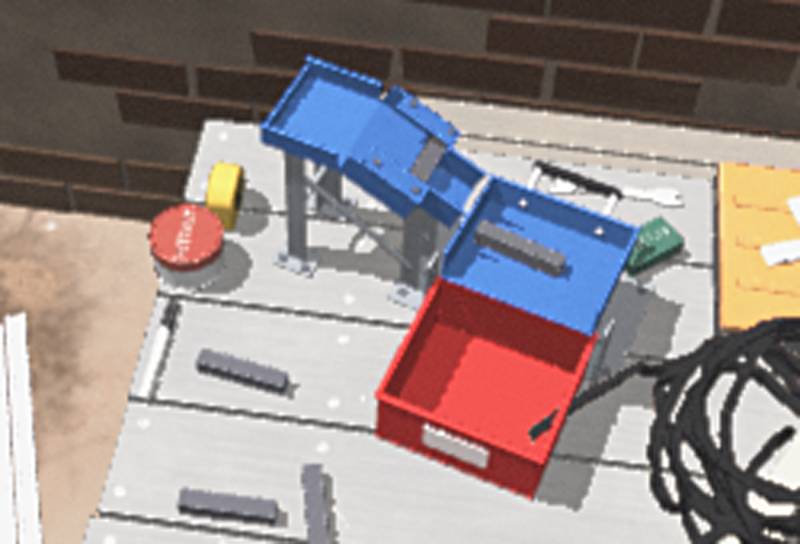

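View pics/b.png

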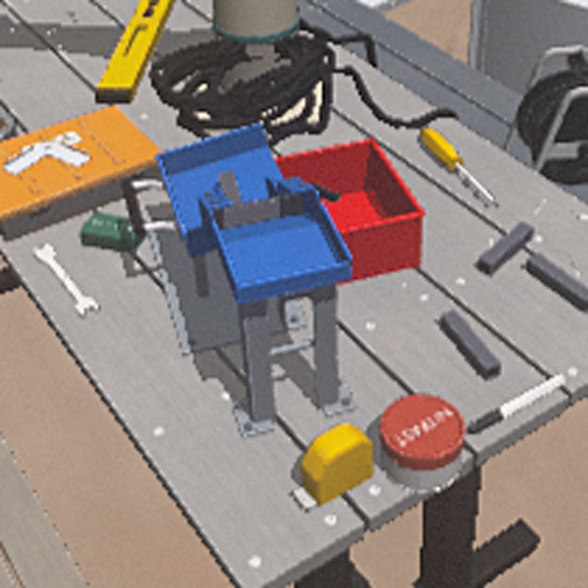

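Chute shelf far (+x), throat with the jammed tube, tray nearer the robot with one tube and handle on the right (-y), red box to its left. Three tubes on the bench at left. Now measure frames.

```bash
cat >> h.py <<'E'
def dark(im):
    hsv=cv2.cvtColor(im["pixels"],cv2.COLOR_BGR2HSV); return (hsv[...,1]<75)&(hsv[...,2]<130)
def blue(im):
    hsv=cv2.cvtColor(im["pixels"],cv2.COLOR_BGR2HSV); return (hsv[...,1]>130)&(abs(hsv[...,0].astype(int)-110)<15)
def red(im):
    hsv=cv2.cvtColor(im["pixels"],cv2.COLOR_BGR2HSV); return (hsv[...,1]>130)&((hsv[...,0]<8)|(hsv[...,0]>172))
def bench(im):
    P=cloud(im); m=dark(im)&(P[...,2]>0.012)&(P[...,2]<0.035)&(P[...,1]>0.02)&(P[...,0]>0.3)&(P[...,0]<0.85)
    m&=~((P[...,1]<0.2)&(P[...,0]<0.505))
    n,l,s,_=cv2.connectedComponentsWithStats(m.astype(np.uint8)); out=[]
    for i in range(1,n):
        if s[i,4]<25: continue
        Q=P[l==i]; r=cv2.minAreaRect((Q[:,:2]*1000).astype(np.float32)); b=cv2.boxPoints(r); e=[b[1]-b[0],b[2]-b[1]]
        e=max(e,key=np.linalg.norm); print(s[i,4],"c",np.round(r[0]),"size",np.round(r[1]),"ang",round(np.degrees(np.arctan2(e[1],e[0]))%180,1))
E
python3 - <<'E'
from h import *
for n in ["scene","side"]:
    im=get_image(n); print(n); bench(im); P=cloud(im); b=blue(im)&(np.nan_to_num(P[...,2])>0.08)&(P[...,0]>.25)&(P[...,0]<.8)&(abs(P[...,1])<.25)
    Q=P[b]; np.save(n+"_blue.npy",Q)
    h=np.histogram(Q[:,2],bins=np.arange(.08,.26,.005)); print(h[0].tolist())
    S=Q[(Q[:,0]>.6)]; h=np.histogram(S[:,2],bins=np.arange(.15,.26,.002)); print(h[0].tolist())
    zf=h[1][h[0].argmax()]; F=S[abs(S[:,2]-zf-.001)<.004]; print("shelf z",np.median(F[:,2])); r=cv2.minAreaRect((F[:,:2]*1000).astype(np.float32)); print(r, cv2.boxPoints(r).round().tolist())
    T=S[S[:,2]>.198]; print("walls",T.min(0),T.max(0))
    R=P[red(im)&(abs(P[...,2]-.085)<.006)&(P[...,0]<.6)]; r=cv2.minAreaRect((R[:,:2]*1000).astype(np.float32)); print("box",r,cv2.boxPoints(r).round().tolist())
    R=P[red(im)&(P[...,2]<.02)&(P[...,0]<.6)&(P[...,2]>0)]; r=cv2.minAreaRect((R[:,:2]*1000).astype(np.float32)); print("boxin",r)
    tr=Q[(Q[:,0]<.5)&(Q[:,2]<.16)]; r=cv2.minAreaRect((tr[:,:2]*1000).astype(np.float32)); print("tray",cv2.boxPoints(r).round().tolist())
    # plane of tray floor by RANSAC
    rng=np.random.default_rng(0);best=None
    for _ in range(500):
        p=tr[rng.choice(len(tr),3,False)]; nn=np.cross(p[1]-p[0],p[2]-p[0]); nn/=np.linalg.norm(nn)+1e-12
        k=abs((tr-p[0])@nn)<.002
        if best is None or k.sum()>best.sum(): best=k
    F=tr[best]; c=F.mean(0); nn=np.linalg.svd(F-c)[2][2]; nn*=np.sign(nn[2]); print("trayplane",c,nn,np.degrees(np.arccos(nn[2])))
    r=cv2.minAreaRect((F[:,:2]*1000).astype(np.float32)); print(cv2.boxPoints(r).round().tolist())
    H=P[dark(im)&(P[...,2]>.09)&(P[...,2]<.16)&(P[...,1]<-.12)&(P[...,0]>.3)&(P[...,0]<.6)]; print("handle",len(H),H.mean(0),H.min(0),H.max(0))
    D=P[dark(im)&(P[...,2]>.1)&(P[...,1]>-.12)&(P[...,1]<.1)&(P[...,0]>.3)&(P[...,0]<.62)]; 
    J=D[D[:,0]>.52]; print("J",len(J),J.mean(0),J.min(0),J.max(0)); J=D[D[:,0]<.5]; print("T",len(J),J.mean(0),cv2.minAreaRect((J[:,:2]*1000).astype(np.float32)))
E
```

```text
scene
41 c [516. 362.] size [85.  6.] ang 30.1
[7, 98, 229, 259, 336, 295, 92, 50, 67, 36, 24, 20, 23, 29, 30, 38, 34, 31, 50, 69, 70, 76, 115, 341, 306, 144, 116, 103, 112, 44, 0, 0, 0, 0, 0]
[0, 0, 0, 0, 0, 0, 0, 0, 0, 0, 0, 0, 0, 0, 0, 3, 5, 12, 14, 17, 19, 35, 48, 122, 156, 149, 90, 40, 33, 24, 19, 35, 23, 30, 27, 33, 26, 32, 17, 9, 0, 0, 0, 0, 0, 0, 0, 0, 0, 0, 0, 0, 0, 0, 0]
shelf z 0.19945632942043912
((659.2373657226562, 10.892463684082031), (113.14675903320312, 114.20262145996094), 10.826204299926758) [[593.0, 56.0], [614.0, -56.0], [726.0, -35.0], [704.0, 78.0]]
walls [ 0.60005207 -0.0596148   0.19800444] [0.72565913 0.07815348 0.22966089]
box ((387.7858581542969, 90.16300201416016), (184.44569396972656, 169.56222534179688), 14.654138565063477) [[277.0, 149.0], [320.0, -15.0], [498.0, 31.0], [456.0, 196.0]]
boxin ((388.2513732910156, 88.40618896484375), (177.81552124023438, 169.09120178222656), 13.040950775146484)
tray [[317.0, 7.0], [347.0, -139.0], [517.0, -103.0], [486.0, 42.0]]
trayplane [ 0.40920722 -0.03863174  0.10024201] [ 0.02546185 -0.13501426  0.99051645] 7.89708
[... 1465 characters left out ...]
40.54547119140625), (981.3335571289062, 756.540771484375), 79.6970443725586)
tray [[314.0, 2.0], [347.0, -137.0], [497.0, -101.0], [464.0, 38.0]]
trayplane [ 0.38190854 -0.05225168  0.09640631] [ 0.02251526 -0.13870243  0.99007813] 8.077820226572063
[[316.0, 2.0], [349.0, -127.0], [464.0, -98.0], [431.0, 31.0]]
handle 111 [ 0.46816474 -0.24796455  0.11161408] [ 0.35065285 -0.69333183  0.09015702] [ 0.59633938 -0.1224324   0.12007148]
J 237 [ 0.56371604 -0.00776469  0.17983065] [ 0.53571832 -0.06913904  0.10037002] [0.61852957 0.0403516  0.22424784]
T 59 [ 0.42204818 -0.04404914  0.11549938] ((404.9364929199219, -30.67414093017578), (51.710357666015625, 209.4947052001953), 57.631317138671875)
```

```bash
cat >> h.py <<'E'
from scipy.spatial.transform import Rotation as Ro
YAW=12.; u=np.array([np.cos(np.radians(YAW)),np.sin(np.radians(YAW)),0]); v=np.array([-u[1],u[0],0]); ez=np.array([0,0,1.])
shelf=np.array([.671,.0135,.198]); crest=shelf-.045*u; s,c=np.sin(np.radians(25)),np.cos(np.radians(25))
up=c*u+s*ez; nrm=-s*u+c*ez; throat=crest-.085*up
hinge=np.array([.402,.0245,.108]); tn=np.array([.0235,-.137,.99]); ty=np.cross(tn,u); tray=hinge-.07*ty+0
def Rdown(psi): return Ro.from_euler("xyz",[180,0,psi],degrees=True)
Rslope=Ro.from_matrix(np.stack([v,up,-nrm],1))
def go(p,R,ref=None):
    o=get_obs(); R0=Ro.from_euler("xyz",o["eef_rot"],degrees=True) if ref is None else ref[1]; p0=o["tool_pos"] if ref is None else ref[0]
    print("shift cm",(R0.inv().apply(np.array(p)-p0)*100).round(2).tolist(),"rot",(R0.inv()*R).as_rotvec().round(3).tolist(), "target",np.round(p,3))
def st():
    o=get_obs(); print({k:np.round(o[k],3).tolist() for k in ["time_s","tool_pos","eef_rot","joint_pos","contact_force","width","finger_force"]})
E
python3 - <<'E'
from h import *
print(throat,crest,hinge,tray)
go([.174,-.626,.36],Rdown(15.6))
R0=Rdown(15.6); 
go(throat+.01*up+.12*nrm,Rslope,([.174,-.626,.36],R0))
E
```

```text
[ 0.55163062 -0.01187274  0.16207745] [0.62698336 0.00414397 0.198     ] [0.402  0.0245 0.108 ] [ 0.41640828 -0.04328563  0.09827755]
shift cm [-0.05, -0.03, -12.87] rot [0.0, -0.0, -0.001] target [ 0.174 -0.626  0.36 ]
shift cm [48.73, -49.26, 8.49] rot [-0.35, 0.329, -1.482] target [ 0.511 -0.021  0.275]
```

{"name": "drive_tool", "arguments": {"motion": [[[0, 0, -5], [0, 0, 0], -1], [[0, 0, -10], [0, 0, 0], -1], [[0, 0, -13], [0, 0, 0], -1], [[0, 0, -13], [0, 0, 0], -1]]}}

```text
time_s: 1.5
tool_pos: [0.1751, -0.6286, 0.3671]
eef_rot: [179.4, -0.0, 15.6]
contact_force: [0.2, 0.7, 0.1]
width: 0.0854
finger_force: 0.0
```

{"name": "drive_tool", "arguments": {"motion": [[[49.3, -49.3, 2], [-0.35, 0.33, -1.48], -1], [[49.3, -49.3, 2], [-0.35, 0.33, -1.48], -1], [[49.3, -49.3, 2], [-0.35, 0.33, -1.48], -1], [[49.3, -49.3, 2], [-0.35, 0.33, -1.48], -1], [[49.3, -49.3, 2], [-0.35, 0.33, -1.48], -1], [[49.3, -49.3, 2], [-0.35, 0.33, -1.48], -1], [[49.3, -49.3, 2], [-0.35, 0.33, -1.48], -1], [[49.3, -49.3, 2], [-0.35, 0.33, -1.48], -1], [[49.3, -49.3, 2], [-0.35, 0.33, -1.48], -1], [[49.3, -49.3, 2], [-0.35, 0.33, -1.48], -1]]}}

```text
time_s: 2.5
tool_pos: [0.42, -0.1888, 0.3465]
eef_rot: [155.6, -0.7, 99.1]
contact_force: [0.7, 0.1, -0.3]
width: 0.0855
finger_force: 0.0
```

```bash
python3 - <<'E'
from h import *
st(); go(throat+.01*up+.12*nrm,Rslope)
E
```

```text
{'time_s': 2.5, 'tool_pos': [0.42, -0.189, 0.347], 'eef_rot': [155.647, -0.653, 99.106], 'joint_pos': [61.495, 5.659, -30.936, 121.526, -21.936, 37.099, 55.788], 'contact_force': [0.665, 0.079, -0.271], 'width': 0.086, 'finger_force': 0.0}
shift cm [15.09, 7.58, 11.46] rot [-0.011, 0.011, -0.051] target [ 0.511 -0.021  0.275]
```

{"name": "drive_tool", "arguments": {"motion": [[[15.1, 7.6, 5], [-0.01, 0.01, -0.05], -1], [[15.1, 7.6, 5], [-0.01, 0.01, -0.05], -1], [[15.1, 7.6, 5], [-0.01, 0.01, -0.05], -1], [[15.1, 7.6, 5], [-0.01, 0.01, -0.05], -1], [[15.1, 7.6, 9], [-0.01, 0.01, -0.05], -1], [[15.1, 7.6, 11.5], [-0.01, 0.01, -0.05], -1], [[15.1, 7.6, 11.5], [-0.01, 0.01, -0.05], -1], [[15.1, 7.6, 11.5], [-0.01, 0.01, -0.05], -1]]}}

```text
time_s: 3.3
tool_pos: [0.5114, -0.0225, 0.2751]
eef_rot: [155.2, -0.1, 101.7]
contact_force: [0.5, -0.2, 0.4]
width: 0.0854
finger_force: 0.0
```

```bash
python3 - <<'E'
from h import *
st(); im=get_image("wrist"); cv2.imwrite("pics/w1.png",im["pixels"])
P=cloud(im)
for d in trace(im,"spacer_j_c")[:3]:
    Q=pts(im,d["region"]); L=(Q-throat)@np.stack([up,v,nrm],1); k=(L[:,2]>.015)&(L[:,2]<.025)
    print(d["p"],d["at"],"slope coords",np.median(L,0),L[k].min(0),L[k].max(0),k.sum())
go(throat+.01*up+.004*nrm,Rslope)
E
```

```text
{'time_s': 3.3, 'tool_pos': [0.511, -0.022, 0.275], 'eef_rot': [155.178, -0.105, 101.695], 'joint_pos': [29.139, 14.217, -30.92, 126.134, 6.858, 17.361, 6.128], 'contact_force': [0.491, -0.206, 0.398], 'width': 0.085, 'finger_force': 0.0}
0.79 [196.2, 255.2] slope coords [ 0.00949879 -0.00627926  0.02114437] [-0.00101622 -0.04049052  0.01906779] [0.01931804 0.02512285 0.02320419] 1990
shift cm [0.32, -0.12, 11.7] rot [-0.0, 0.003, -0.006] target [ 0.559 -0.01   0.17 ]
```

View pics/w1.png

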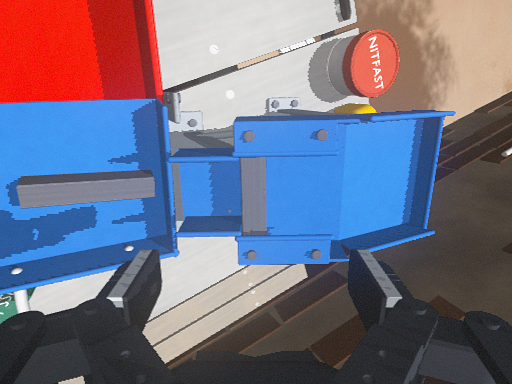

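{"name": "drive_tool", "arguments": {"motion": [[[-0.4, -0.1, 4], [0, 0, 0], -1], [[-0.4, -0.1, 8], [0, 0, 0], -1], [[-0.4, -0.1, 10], [0, 0, 0], -1], [[-0.4, -0.1, 11], [0, 0, 0], -1], [[-0.4, -0.1, 11.6], [0, 0, 0], -1], [[-0.4, -0.1, 11.6], [0, 0, 0], -1]]}}

```text
time_s: 4.0
tool_pos: [0.5611, -0.0186, 0.1709]
eef_rot: [154.9, 0.0, 101.5]
contact_force: [0.3, -1.5, 0.5]
width: 0.0854
finger_force: 0.0
```

```bash
sed -i 's/shelf=np.array(\[.671,.0135,.198\])/shelf=np.array([.6725,.0067,.199])/' h.py; python3 - <<'E'
from h import *
st(); go(throat+.01*up+.004*nrm,Rslope)
E
```

```text
{'time_s': 4.0, 'tool_pos': [0.561, -0.019, 0.171], 'eef_rot': [154.893, 0.031, 101.466], 'joint_pos': [29.837, 31.33, -38.341, 127.018, 83.017, 14.099, -68.153], 'contact_force': [0.31, -1.496, 0.489], 'width': 0.085, 'finger_force': 0.0}
shift cm [0.16, -0.04, -0.02] rot [0.002, 0.004, -0.008] target [ 0.56  -0.017  0.171]
```

{"name": "drive_tool", "arguments": {"motion": [[[0, 0, 0], [0, 0, 0], 0.3], [[0, 0, 0], [0, 0, 0], 1], [[0, 0, 0], [0, 0, 0], 1], [[0, 0, 0], [0, 0, 0], 1], [[0, 0, 0], [0, 0, 0], 1], [[0, 0, 0], [0, 0, 0], 1], [[0, 0, 0], [0, 0, 0], 1], [[0, 0, 0], [0, 0, 0], 1]]}}

```text
time_s: 4.8
tool_pos: [0.5599, -0.0175, 0.171]
eef_rot: [155.0, 0.1, 101.6]
contact_force: [-3.2, -1.1, 8.0]
width: 0.0185
finger_force: 58.9
```

{"name": "drive_tool", "arguments": {"motion": [[[0, 0, -0.2], [0, 0, 0], 1], [[0, 0.8, -0.4], [0, 0, 0], 1], [[0, 1.6, -0.4], [0, 0, 0], 1], [[0, 2.4, -0.4], [0, 0, 0], 1], [[0, 3.2, -0.4], [0, 0, 0], 1], [[0, 4, -0.4], [0, 0, 0], 1]]}}

```text
time_s: 5.4
tool_pos: [0.5935, -0.0101, 0.1904]
eef_rot: [155.1, -0.1, 101.6]
contact_force: [-0.4, -0.2, -1.1]
width: 0.0187
finger_force: 58.8
```

```bash
python3 - <<'E'
from h import *
st(); go(throat+.01*up+.004*nrm,Rslope)
E
```

```text
{'time_s': 5.4, 'tool_pos': [0.594, -0.01, 0.19], 'eef_rot': [155.131, -0.052, 101.639], 'joint_pos': [32.558, 32.885, -44.959, 121.171, 67.556, 20.176, -52.666], 'contact_force': [-0.357, -0.243, -1.128], 'width': 0.019, 'finger_force': 58.829}
shift cm [-0.02, -3.9, 0.34] rot [-0.002, 0.002, -0.006] target [ 0.56  -0.017  0.171]
```

{"name": "drive_tool", "arguments": {"motion": [[[0, 1, 0], [0, 0, 0], 1], [[0, 2, 0], [0, 0, 0], 1], [[0, 3, 0], [0, 0, 0], 1], [[0, 4, 0], [0, 0, 0], 1], [[0, 5, 0], [0, 0, 0], 1], [[0, 6, -0.2], [0, 0, 0], 1], [[0, 6.5, -0.2], [0, 0, 0], 1], [[0, 6.5, -0.2], [0, 0, 0], 1]]}}

```text
time_s: 6.2
tool_pos: [0.6514, 0.002, 0.2199]
eef_rot: [155.0, -0.1, 101.6]
contact_force: [-0.3, 0.2, -1.4]
width: 0.0185
finger_force: 58.8
```

```bash
python3 - <<'E'
from h import *
st(); o=get_obs(); print("shelf frame",(o["tool_pos"]-shelf)@np.stack([u,v,ez],1)); go(shelf-.005*u+.02*ez,Rdown(102))
E
```

```text
{'time_s': 6.2, 'tool_pos': [0.651, 0.002, 0.22], 'eef_rot': [155.027, -0.083, 101.647], 'joint_pos': [33.613, 36.202, -51.502, 111.282, 58.356, 29.474, -42.469], 'contact_force': [-0.278, 0.236, -1.36], 'width': 0.019, 'finger_force': 58.83}
shelf frame [-0.02157847 -0.00017864  0.0209498 ]
shift cm [0.03, 1.46, 0.79] rot [0.436, -0.0, -0.006] target [0.668 0.006 0.219]
```

{"name": "drive_tool", "arguments": {"motion": [[[0, 1.5, 0.8], [0.436, 0, 0], 1], [[0, 1.5, 0.8], [0.436, 0, 0], 1], [[0, 1.5, 0.8], [0.436, 0, 0], 1], [[0, 1.5, 0.8], [0.436, 0, 0], 1], [[0, 0.9, 2.1], [0.436, 0, 0], 1], [[0, 0.9, 2.1], [0.436, 0, 0], 1], [[0, 0.9, 2.1], [0.436, 0, 0], 1]]}}

```text
time_s: 6.9
tool_pos: [0.6658, 0.0045, 0.203]
eef_rot: [-179.8, -0.0, 101.7]
contact_force: [-0.3, -0.6, -0.9]
width: 0.0186
finger_force: 60.3
```

```bash
python3 - <<'E'
from h import *
st(); o=get_obs(); print("shelf frame",(o["tool_pos"]-shelf)@np.stack([u,v,ez],1))
p=np.array([.6,-.02,.33]); go(p,Rdown(102)); 
for y,x in [(-.03,-.015),(.03,-.015)]:
  q=tray+y*ty+x*u; print(q); go(q+.12*ez,Rdown(12),(p,Rdown(102)))
  go(q+.12*ez,Rdown(192),(p,Rdown(102)))
E
```

```text
{'time_s': 6.9, 'tool_pos': [0.666, 0.005, 0.203], 'eef_rot': [-179.817, -0.009, 101.693], 'joint_pos': [25.176, 48.6, -54.316, 84.715, 40.996, 68.153, -23.834], 'contact_force': [-0.258, -0.56, -0.933], 'width': 0.019, 'finger_force': 60.285}
shelf frame [-0.00698605 -0.00074535  0.00396466]
shift cm [-1.06, -6.98, -12.68] rot [-0.003, -0.0, -0.005] target [ 0.6  -0.02  0.33]
[ 0.40791104 -0.07545529  0.09411079]
shift cm [-1.43, -19.94, 11.59] rot [0.0, -0.0, 1.571] target [ 0.408 -0.075  0.214]
shift cm [-1.43, -19.94, 11.59] rot [-0.0, 0.0, -1.571] target [ 0.408 -0.075  0.214]
[ 0.39556109 -0.01735332  0.10244431]
shift cm [4.51, -19.94, 10.76] rot [0.0, -0.0, 1.571] target [ 0.396 -0.017  0.222]
shift cm [4.51, -19.94, 10.76] rot [-0.0, 0.0, -1.571] target [ 0.396 -0.017  0.222]
```

{"name": "drive_tool", "arguments": {"motion": [[[0, 0, -4], [0, 0, 0], 1], [[0, 0, -8], [0, 0, 0], 1], [[-1, -3, -12.7], [0, 0, 0], 1], [[-1, -7, -12.7], [0, 0, 0], 1], [[-1, -7, -12.7], [0, 0, -0.15], 1], [[-1, -7, -12.7], [0, 0, -0.3], 1]]}}

```text
time_s: 7.5
tool_pos: [0.5989, -0.0206, 0.3316]
eef_rot: [-179.9, 0.1, 119.2]
contact_force: [0.4, 0.0, -1.6]
width: 0.0186
finger_force: 60.3
```

{"name": "drive_tool", "arguments": {"motion": [[[0, -5, 0], [0, 0, -0.2], 1], [[0, -10, 0], [0, 0, -0.4], 1], [[0, -15, 0], [0, 0, -0.6], 1], [[0, -20, 0], [0, 0, -0.8], 1], [[0, -20, 0], [0, 0, -0.95], 1], [[0, -20, 0], [0, 0, -1.1], 1], [[0, -20, 0], [0, 0, -1.27], 1], [[0, -20, 0], [0, 0, -1.27], 1]]}}

```text
time_s: 8.3
tool_pos: [0.424, -0.1161, 0.3309]
eef_rot: [-179.9, -0.2, -174.2]
contact_force: [-0.0, 0.1, -0.8]
width: 0.0189
finger_force: 60.3
```

```bash
python3 - <<'E'
from h import *
st(); q=tray-.03*ty-.015*u; go(q+.12*ez,Rdown(192))
im=get_image("side");P=cloud(im)
for d in trace(im,"spacer_t1_c")[:6]:
    Q=pts(im,d["region"]); L=(Q-tray)@np.stack([u,ty,tn],1); print(round(d["p"],2),np.median(Q,0).round(3),"tray",L.min(0).round(3),L.max(0).round(3))
bench(im)
E
```

```text
{'time_s': 8.3, 'tool_pos': [0.424, -0.116, 0.331], 'eef_rot': [-179.932, -0.16, -174.169], 'joint_pos': [62.607, 23.605, -70.667, 108.95, 24.683, 65.149, 78.391], 'contact_force': [-0.02, 0.119, -0.776], 'width': 0.019, 'finger_force': 60.319}
shift cm [1.16, 4.22, 11.68] rot [-0.001, -0.003, -0.108] target [ 0.408 -0.075  0.214]
0.65 [0.524 0.352 0.016] tray [ 0.135  0.325 -0.153] [ 0.231  0.374 -0.126]
99 c [449. 299.] size [20. 94.] ang 134.3
115 c [520. 351.] size [100.  21.] ang 29.3
123 c [617. 221.] size [99. 20.] ang 21.4
43 c [686.  52.] size [ 6. 23.] ang 100.9
45 c [787. 110.] size [45.  9.] ang 34.6
```

```bash
python3 - <<'E'
from h import *
q=tray-.04*ty-.015*u; print(q); go(q+.04*ez,Rdown(192))
E
```

```text
[ 0.40996937 -0.08513895  0.09272186]
shift cm [1.08, 3.21, 19.82] rot [-0.001, -0.003, -0.113] target [ 0.41  -0.085  0.133]
```

{"name": "drive_tool", "arguments": {"motion": [[[1.2, 3.3, 4], [0, 0, -0.1], 1], [[1.2, 3.3, 8], [0, 0, -0.1], 1], [[1.2, 3.3, 12], [0, 0, -0.1], 1], [[1.2, 3.3, 15], [0, 0, -0.1], 1], [[1.2, 3.3, 17], [0, 0, -0.1], 1], [[1.2, 3.3, 17], [0, 0, -0.1], 1]]}}

```text
time_s: 9.0
tool_pos: [0.4078, -0.0836, 0.1595]
eef_rot: [179.8, -0.4, -168.9]
contact_force: [0.3, -0.3, -0.1]
width: 0.0183
finger_force: 60.3
```

```bash
python3 - <<'E'
from h import *
st(); q=tray-.04*ty-.015*u; print(q); go(q+.04*ez,Rdown(192))
E
```

```text
{'time_s': 9.0, 'tool_pos': [0.408, -0.084, 0.16], 'eef_rot': [179.849, -0.365, -168.851], 'joint_pos': [46.329, 34.421, -56.414, 125.509, 43.416, 43.052, 61.448], 'contact_force': [0.263, -0.265, -0.076], 'width': 0.018, 'finger_force': 60.276}
[ 0.40996937 -0.08513895  0.09272186]
shift cm [-0.2, -0.2, 2.68] rot [0.003, -0.006, -0.015] target [ 0.41  -0.085  0.133]
```

{"name": "drive_tool", "arguments": {"motion": [[[-0.2, -0.2, 1.5], [0, 0, 0], 1], [[-0.2, -0.2, 2.6], [0, 0, 0], 1], [[-0.2, -0.2, 2.7], [0, 0, 0], 1], [[-0.2, -0.2, 2.7], [0, 0, 0], 0.2], [[-0.2, -0.2, 2.7], [0, 0, 0], -0.1], [[-0.2, -0.2, 2.7], [0, 0, 0], -0.3], [[-0.2, -0.2, 2.7], [0, 0, 0], -0.3], [[-0.2, -0.2, -2], [0, 0, 0], -0.3], [[-0.2, -0.2, -7], [0, 0, 0], -1], [[-0.2, -0.2, -10], [0, 0, 0], -1]]}}

```text
time_s: 10.0
tool_pos: [0.4138, -0.0844, 0.2644]
eef_rot: [180.0, 0.1, -168.7]
contact_force: [0.1, -1.3, 0.3]
width: 0.0817
finger_force: 0.0
```

```bash
python3 - <<'E'
from h import *
st(); im=get_image("wrist"); save(im,"w2")
q=np.array([.45,.3,.2])
go([.449,.299,.25],Rdown(134.3-180+180))
print([ (Ro.from_euler("xyz",get_obs()["eef_rot"],degrees=True).as_matrix()).round(2)])
E
```

```text
{'time_s': 10.0, 'tool_pos': [0.414, -0.084, 0.264], 'eef_rot': [179.959, 0.1, -168.68], 'joint_pos': [55.727, 26.197, -66.79, 117.433, 29.514, 55.295, 74.768], 'contact_force': [0.075, -1.338, 0.33], 'width': 0.082, 'finger_force': 0.0}
shift cm [-10.74, 36.93, 1.73] rot [0.001, 0.007, 0.995] target [0.449 0.299 0.25 ]
[array([[-0.98, -0.2 ,  0.01],
       [-0.2 ,  0.98, -0.  ],
       [-0.01, -0.  , -1.  ]])]
```

View pics/w2.png

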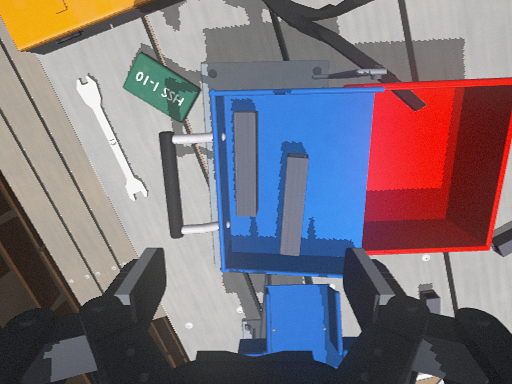

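```bash
python3 - <<'E'
from h import *
go([.617,.221,.24],Rdown(201))
E
```

```text
shift cm [-25.68, 25.99, 2.86] rot [-0.003, 0.007, -0.169] target [0.617 0.221 0.24 ]
```

{"name": "drive_tool", "arguments": {"motion": [[[-25.7, 26, 0], [0, 0, -0.17], -1], [[-25.7, 26, 0], [0, 0, -0.17], -1], [[-25.7, 26, 0], [0, 0, -0.17], -1], [[-25.7, 26, 0], [0, 0, -0.17], -1], [[-25.7, 26, 0], [0, 0, -0.17], -1], [[-25.7, 26, 0], [0, 0, -0.17], -1], [[-25.7, 26, 0], [0, 0, -0.17], -1], [[-25.7, 26, 0], [0, 0, -0.17], -1], [[-25.7, 26, 3], [0, 0, -0.17], -1], [[-25.7, 26, 3], [0, 0, -0.17], -1]]}}

```text
time_s: 11.05
tool_pos: [0.6121, 0.2192, 0.2278]
eef_rot: [180.0, -0.4, -158.9]
contact_force: [-0.7, -0.2, -1.6]
width: 0.0852
finger_force: 0.0
```

```bash
cat >> h.py <<'E'
def tubes(im,tgt="spacer_b1_c",pm=.3):
    for d in trace(im,tgt):
        if d["p"]<pm: continue
        Q=pts(im,d["region"]); zt=np.percentile(Q[:,2],80); Q=Q[(abs(Q[:,2]-zt)<.006)]
        if len(Q)<20: continue
        r=cv2.minAreaRect((Q[:,:2]*1000).astype(np.float32)); b=cv2.boxPoints(r); e=max([b[1]-b[0],b[2]-b[1]],key=np.linalg.norm)
        print(round(d["p"],2),"c",np.round(r[0]),"z",zt.round(3),"size",np.round(r[1]),"ang",round(np.degrees(np.arctan2(e[1],e[0]))%180,1))
E
python3 - <<'E'
from h import *
st(); im=get_image("wrist"); tubes(im); print(); bench(im)
E
```

```text
{'time_s': 11.05, 'tool_pos': [0.612, 0.219, 0.228], 'eef_rot': [179.988, -0.446, -158.897], 'joint_pos': [6.796, 46.039, -55.045, 85.662, 38.929, 69.346, 56.888], 'contact_force': [-0.695, -0.183, -1.631], 'width': 0.085, 'finger_force': 0.0}
0.82 c [613. 221.] z 0.02 size [100.  20.] ang 20.8

2210 c [444. 301.] size [ 20. 101.] ang 134.2
1984 c [517. 352.] size [100.  21.] ang 30.5
1523 c [612. 221.] size [99. 20.] ang 20.8
218 c [668.  61.] size [25.  4.] ang 19.1
497 c [739. 146.] size [78. 30.] ang 78.8
154 c [768.  46.] size [ 2. 42.] ang 120.1
138 c [726. 215.] size [ 9. 37.] ang 116.9
```

{"name": "drive_tool", "arguments": {"motion": [[[0, 0.1, 5], [0, 0, 0], -1], [[0, 0.1, 10], [0, 0, 0], -1], [[0, 0.1, 15], [0, 0, 0], -1], [[0, 0.1, 19], [0, 0, 0], -1], [[0, 0.1, 21.5], [0, 0, 0], -1], [[0, 0.1, 22.3], [0, 0, 0], -1], [[0, 0.1, 22.3], [0, 0, 0], 0], [[0, 0.1, 22.3], [0, 0, 0], 1], [[0, 0.1, 22.3], [0, 0, 0], 1], [[0, 0.1, 22.3], [0, 0, 0], 1]]}}

```text
time_s: 12.15
tool_pos: [0.6143, 0.2216, 0.0102]
eef_rot: [179.9, 0.1, -159.0]
contact_force: [0.3, 0.7, -0.3]
width: 0.0288
finger_force: 0.0
```

{"name": "drive_tool", "arguments": {"motion": [[[0, 0, 0], [0, 0, 0], 1], [[0, 0, 0], [0, 0, 0], 1], [[0, 0, -5], [0, 0, 0], 1], [[0, 0, -10], [0, 0, 0], 1], [[0, 0, -15], [0, 0, 0], 1], [[0, 0, -20], [0, 0, 0], 1], [[0, 0, -25], [0, 0, 0], 1], [[0, 0, -27], [0, 0, 0], 1]]}}

```text
time_s: 12.95
tool_pos: [0.6148, 0.2227, 0.2843]
eef_rot: [179.9, 0.4, -159.0]
contact_force: [1.1, -0.7, -1.4]
width: 0.0183
finger_force: 59.2
```

```bash
python3 - <<'E'
from h import *
st(); q=tray+.042*ty-.01*u; go(q+.16*ez,Rdown(192)); print(q)
E
```

```text
{'time_s': 12.95, 'tool_pos': [0.615, 0.223, 0.284], 'eef_rot': [179.868, 0.373, -158.964], 'joint_pos': [7.133, 43.016, -56.714, 81.767, 36.35, 74.196, 59.032], 'contact_force': [1.069, -0.725, -1.397], 'width': 0.018, 'finger_force': 59.193}
shift cm [28.41, -13.45, 1.8] rot [0.003, 0.006, 0.158] target [ 0.398 -0.005  0.264]
[ 0.39798184 -0.00469337  0.10411102]
```

{"name": "drive_tool", "arguments": {"motion": [[[5, -2.4, 0], [0, 0, 0.16], 1], [[10, -4.8, 0], [0, 0, 0.16], 1], [[15, -7.1, 0], [0, 0, 0.16], 1], [[20, -9.5, 0], [0, 0, 0.16], 1], [[25, -11.9, 0], [0, 0, 0.16], 1], [[28.4, -13.4, 0], [0, 0, 0.16], 1], [[28.4, -13.4, 3], [0, 0, 0.16], 1], [[28.4, -13.4, 7], [0, 0, 0.16], 1], [[28.4, -13.4, 11], [0, 0, 0.16], 1], [[28.4, -13.4, 11], [0, 0, 0.16], 1]]}}

```text
time_s: 13.95
tool_pos: [0.3931, -0.0067, 0.1659]
eef_rot: [179.9, -0.5, -168.1]
contact_force: [-0.5, -0.2, -1.6]
width: 0.0179
finger_force: 59.2
```

```bash
python3 - <<'E'
from h import *
st(); q=tray+.042*ty-.01*u; go(q+.025*ez,Rdown(192))
E
```

```text
{'time_s': 13.95, 'tool_pos': [0.393, -0.007, 0.166], 'eef_rot': [179.877, -0.527, -168.09], 'joint_pos': [35.395, 31.154, -54.694, 128.22, 40.265, 40.502, 53.888], 'contact_force': [-0.51, -0.151, -1.624], 'width': 0.018, 'finger_force': 59.213}
shift cm [-0.55, 0.09, 3.67] rot [0.002, -0.009, -0.002] target [ 0.398 -0.005  0.129]
```

{"name": "drive_tool", "arguments": {"motion": [[[-0.5, 0.1, 2], [0, 0, 0], 1], [[-0.5, 0.1, 3.4], [0, 0, 0], 1], [[-0.5, 0.1, 3.7], [0, 0, 0], 1], [[-0.5, 0.1, 3.7], [0, 0, 0], 0.2], [[-0.5, 0.1, 3.7], [0, 0, 0], -0.1], [[-0.5, 0.1, 3.7], [0, 0, 0], -0.2], [[-0.5, 0.1, 3.7], [0, 0, 0], -0.2], [[-0.5, 0.1, 0], [0, 0, 0], -0.3], [[-0.5, 0.1, -5], [0, 0, 0], -1], [[-0.5, 0.1, -10], [0, 0, 0], -1]]}}

```text
time_s: 14.95
tool_pos: [0.4005, -0.0035, 0.2702]
eef_rot: [179.9, -0.2, -168.1]
contact_force: [1.3, -1.0, 0.2]
width: 0.0822
finger_force: 0.0
```

```bash
python3 - <<'E'
from h import *
st(); im=get_image("side"); bench(im); go([.517,.352,.24],Rdown(210.5)); im=get_image("wrist"); save(im,"w3")
E
```

```text
{'time_s': 14.95, 'tool_pos': [0.4, -0.004, 0.27], 'eef_rot': [179.859, -0.162, -168.067], 'joint_pos': [45.927, 22.779, -65.996, 119.504, 25.772, 53.858, 67.69], 'contact_force': [1.32, -0.964, 0.217], 'width': 0.082, 'finger_force': 0.0}
99 c [447. 302.] size [ 18. 101.] ang 134.4
118 c [518. 351.] size [104.  21.] ang 30.3
44 c [685.  52.] size [ 5. 22.] ang 99.8
46 c [787. 111.] size [47.  7.] ang 32.1
shift cm [-18.26, 32.32, 3.78] rot [-0.002, 0.008, -0.324] target [0.517 0.352 0.24 ]
```

View pics/w3.png

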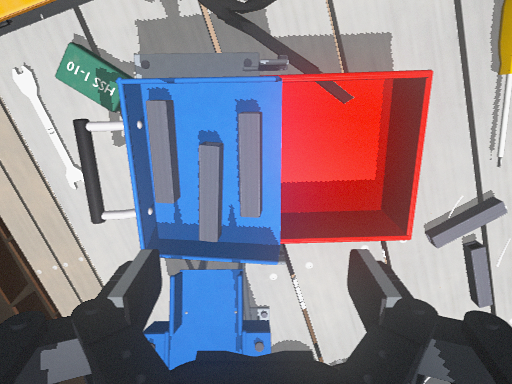

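{"name": "drive_tool", "arguments": {"motion": [[[-18.3, 32.3, 0], [0, 0, -0.32], -1], [[-18.3, 32.3, 0], [0, 0, -0.32], -1], [[-18.3, 32.3, 0], [0, 0, -0.32], -1], [[-18.3, 32.3, 0], [0, 0, -0.32], -1], [[-18.3, 32.3, 0], [0, 0, -0.32], -1], [[-18.3, 32.3, 0], [0, 0, -0.32], -1], [[-18.3, 32.3, 0], [0, 0, -0.32], -1], [[-18.3, 32.3, 3], [0, 0, -0.32], -1], [[-18.3, 32.3, 7], [0, 0, -0.32], -1], [[-18.3, 32.3, 7], [0, 0, -0.32], -1]]}}

```text
time_s: 16.05
tool_pos: [0.5114, 0.3473, 0.1932]
eef_rot: [-179.9, -0.6, -149.7]
contact_force: [-0.5, -1.3, -0.3]
width: 0.0853
finger_force: 0.0
```

```bash
python3 - <<'E'
from h import *
st(); im=get_image("wrist"); tubes(im); print(); bench(im); go([.517,.352,.005],Rdown(210.5))
E
```

```text
{'time_s': 16.05, 'tool_pos': [0.511, 0.347, 0.193], 'eef_rot': [-179.941, -0.641, -149.702], 'joint_pos': [-6.66, 45.659, -54.001, 93.02, 40.142, 63.351, 48.587], 'contact_force': [-0.457, -1.349, -0.28], 'width': 0.085, 'finger_force': 0.0}

2397 c [444. 301.] size [ 20. 100.] ang 134.3
1874 c [517. 352.] size [100.  19.] ang 30.9
680 c [747. 169.] size [62. 16.] ang 32.3
173 c [725. 216.] size [ 9. 38.] ang 119.5
shift cm [-0.48, 0.05, 19.35] rot [0.001, -0.003, -0.005] target [0.517 0.352 0.005]
```

{"name": "drive_tool", "arguments": {"motion": [[[-0.5, 0, 5], [0, 0, 0], -1], [[-0.5, 0, 10], [0, 0, 0], -1], [[-0.5, 0, 15], [0, 0, 0], -1], [[-0.5, 0, 18], [0, 0, 0], -1], [[-0.5, 0, 19.2], [0, 0, 0], -1], [[-0.5, 0, 19.2], [0, 0, 0], -1], [[-0.5, 0, 19.2], [0, 0, 0], 0], [[-0.5, 0, 19.2], [0, 0, 0], 1], [[-0.5, 0, 19.2], [0, 0, 0], 1], [[-0.5, 0, 19.2], [0, 0, 0], 1]]}}

```text
time_s: 17.15
tool_pos: [0.5187, 0.3528, 0.0079]
eef_rot: [179.9, 0.1, -149.8]
contact_force: [-0.0, 0.1, -0.4]
width: 0.0282
finger_force: 0.0
```

{"name": "drive_tool", "arguments": {"motion": [[[0, 0, 0], [0, 0, 0], 1], [[0, 0, 0], [0, 0, 0], 1], [[0, 0, -5], [0, 0, 0], 1], [[0, 0, -10], [0, 0, 0], 1], [[0, 0, -15], [0, 0, 0], 1], [[0, 0, -20], [0, 0, 0], 1], [[0, 0, -25], [0, 0, 0], 1], [[0, 0, -25], [0, 0, 0], 1]]}}

```text
time_s: 17.95
tool_pos: [0.52, 0.3559, 0.2641]
eef_rot: [179.8, 0.6, -149.8]
contact_force: [-0.2, 0.7, -0.8]
width: 0.0181
finger_force: 59.2
```

```bash
python3 - <<'E'
from h import *
st(); q=tray-.018*ty-.02*u; go(q+.16*ez,Rdown(192)); print(q)
E
```

```text
{'time_s': 17.95, 'tool_pos': [0.52, 0.356, 0.264], 'eef_rot': [179.755, 0.649, -149.816], 'joint_pos': [-5.855, 41.917, -56.56, 87.71, 36.545, 69.577, 51.883], 'contact_force': [-0.247, 0.71, -0.75], 'width': 0.018, 'finger_force': 59.182}
shift cm [31.49, -30.37, 0.35] rot [0.006, 0.011, 0.317] target [ 0.401 -0.065  0.256]
[ 0.40055031 -0.06487445  0.09577749]
```

{"name": "drive_tool", "arguments": {"motion": [[[5, -4.8, 0], [0, 0, 0.1], 1], [[9, -8.7, 0], [0, 0, 0.2], 1], [[13, -12.6, 0], [0, 0, 0.32], 1], [[17, -16.4, 0], [0, 0, 0.32], 1], [[21, -20.3, 0], [0, 0, 0.32], 1], [[25, -24.1, 0], [0, 0, 0.32], 1], [[29, -28, 0], [0, 0, 0.32], 1], [[31.5, -30.4, 0], [0, 0, 0.32], 1], [[31.5, -30.4, 4], [0, 0, 0.32], 1], [[31.5, -30.4, 9], [0, 0, 0.32], 1]]}}

```text
time_s: 18.95
tool_pos: [0.398, -0.0752, 0.1696]
eef_rot: [-179.8, -0.0, -168.8]
contact_force: [0.8, -1.1, -1.1]
width: 0.0182
finger_force: 59.3
```

```bash
python3 - <<'E'
from h import *
st(); q=tray-.018*ty-.02*u; go(q+.03*ez,Rdown(192))
E
```

```text
{'time_s': 18.95, 'tool_pos': [0.398, -0.075, 0.17], 'eef_rot': [-179.83, -0.031, -168.825], 'joint_pos': [44.412, 30.948, -53.778, 126.863, 39.681, 40.847, 63.969], 'contact_force': [0.834, -1.051, -1.096], 'width': 0.018, 'finger_force': 59.277}
shift cm [-0.46, 0.97, 4.38] rot [-0.003, -0.001, -0.014] target [ 0.401 -0.065  0.126]
```

{"name": "drive_tool", "arguments": {"motion": [[[-0.5, 0.9, 2], [0, 0, 0], 1], [[-0.5, 0.9, 4], [0, 0, 0], 1], [[-0.5, 0.9, 4.3], [0, 0, 0], 1], [[-0.5, 0.9, 4.3], [0, 0, 0], 0.2], [[-0.5, 0.9, 4.3], [0, 0, 0], 0], [[-0.5, 0.9, 4.3], [0, 0, 0], 0], [[-0.5, 0.9, 4.3], [0, 0, 0], 0], [[-0.5, 0.9, 0], [0, 0, 0], 0], [[-0.5, 0.9, -5], [0, 0, 0], 0], [[-0.5, 0.9, -10], [0, 0, 0], -0.2]]}}

```text
time_s: 19.95
tool_pos: [0.4014, -0.0584, 0.272]
eef_rot: [179.9, -0.1, -168.1]
contact_force: [2.0, -1.0, -0.1]
width: 0.0514
finger_force: 0.0
```

```bash
python3 - <<'E'
from h import *
st(); im=get_image("side"); bench(im); im=get_image("wrist"); save(im,"w4"); go([.444,.301,.24],Rdown(134.3)); go([.444,.301,.24],Rdown(-45.7)) 
E
```

```text
{'time_s': 19.95, 'tool_pos': [0.401, -0.058, 0.272], 'eef_rot': [179.874, -0.124, -168.082], 'joint_pos': [52.718, 22.632, -64.673, 118.729, 25.281, 54.074, 76.247], 'contact_force': [2.042, -0.984, -0.118], 'width': 0.051, 'finger_force': 0.0}
99 c [447. 302.] size [19. 98.] ang 133.0
41 c [685.  52.] size [ 6. 23.] ang 103.7
50 c [787. 111.] size [48. 10.] ang 36.1
shift cm [-11.04, 34.41, 3.54] rot [0.002, 0.01, 1.003] target [0.444 0.301 0.24 ]
shift cm [-11.04, 34.41, 3.54] rot [-0.011, 0.002, -2.138] target [0.444 0.301 0.24 ]
```

View pics/w4.png

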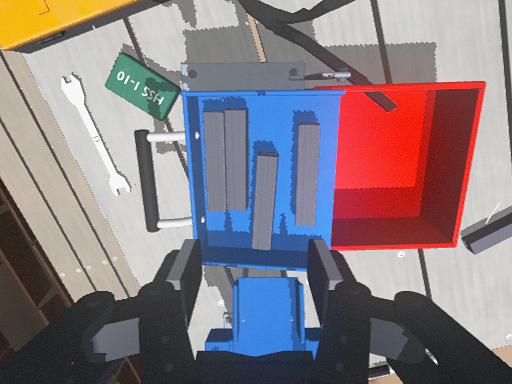

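Four tubes lie tidily in the tray (columns 215, 235, 265, 308). One remains on the bench.

{"name": "drive_tool", "arguments": {"motion": [[[-11, 34.4, 0], [0, 0, 1.0], -0.4], [[-11, 34.4, 0], [0, 0, 1.0], -0.4], [[-11, 34.4, 0], [0, 0, 1.0], -0.4], [[-11, 34.4, 0], [0, 0, 1.0], -0.4], [[-11, 34.4, 0], [0, 0, 1.0], -0.4], [[-11, 34.4, 0], [0, 0, 1.0], -1], [[-11, 34.4, 3], [0, 0, 1.0], -1], [[-11, 34.4, 7], [0, 0, 1.0], -1], [[-11, 34.4, 7], [0, 0, 1.0], -1], [[-11, 34.4, 7], [0, 0, 1.0], -1]]}}

```text
time_s: 21.05
tool_pos: [0.4373, 0.3004, 0.1985]
eef_rot: [-179.7, -0.2, 134.7]
contact_force: [0.3, -0.4, 0.6]
width: 0.0855
finger_force: 0.0
```

```bash
python3 - <<'E'
from h import *
st(); im=get_image("wrist"); bench(im); go([.444,.301,.005],Rdown(134.3))
E
```

```text
{'time_s': 21.05, 'tool_pos': [0.437, 0.3, 0.199], 'eef_rot': [-179.707, -0.153, 134.741], 'joint_pos': [-11.397, 33.397, -39.522, 107.096, 27.171, 49.586, -19.727], 'contact_force': [0.335, -0.395, 0.62], 'width': 0.085, 'finger_force': 0.0}
1856 c [445. 301.] size [ 20. 101.] ang 134.5
shift cm [-0.32, 0.57, 19.49] rot [-0.003, -0.001, 0.006] target [0.444 0.301 0.005]
```

{"name": "drive_tool", "arguments": {"motion": [[[-0.4, 0.6, 5], [0, 0, 0], -1], [[-0.4, 0.6, 10], [0, 0, 0], -1], [[-0.4, 0.6, 15], [0, 0, 0], -1], [[-0.4, 0.6, 18], [0, 0, 0], -1], [[-0.4, 0.6, 19.3], [0, 0, 0], -1], [[-0.4, 0.6, 19.3], [0, 0, 0], -1], [[-0.4, 0.6, 19.3], [0, 0, 0], 0], [[-0.4, 0.6, 19.3], [0, 0, 0], 1], [[-0.4, 0.6, 19.3], [0, 0, 0], 1], [[-0.4, 0.6, 19.3], [0, 0, 0], 1]]}}

```text
time_s: 22.1
tool_pos: [0.4465, 0.3023, 0.0086]
eef_rot: [179.9, -0.1, 134.5]
contact_force: [0.2, 0.3, -0.8]
width: 0.0286
finger_force: 0.0
```

{"name": "drive_tool", "arguments": {"motion": [[[0, 0, 0], [0, 0, 0], 1], [[0, 0, 0], [0, 0, 0], 1], [[0, 0, -5], [0, 0, 0], 1], [[0, 0, -10], [0, 0, 0], 1], [[0, 0, -15], [0, 0, 0], 1], [[0, 0, -20], [0, 0, 0], 1], [[0, 0, -25], [0, 0, 0], 1], [[0, 0, -25], [0, 0, 0], 1]]}}

```text
time_s: 22.9
tool_pos: [0.4485, 0.3051, 0.2641]
eef_rot: [179.3, 0.0, 134.6]
contact_force: [-0.1, 1.3, -0.9]
width: 0.0182
finger_force: 59.2
```

```bash
python3 - <<'E'
from h import *
st(); q=tray-.025*ty-.02*u; go(q+.17*ez,Rdown(192)); print(q)
E
```

```text
{'time_s': 22.9, 'tool_pos': [0.449, 0.305, 0.264], 'eef_rot': [179.303, 0.016, 134.556], 'joint_pos': [-8.646, 29.64, -43.026, 101.704, 23.702, 57.307, -16.23], 'contact_force': [-0.136, 1.301, -0.917], 'width': 0.018, 'finger_force': 59.23}
shift cm [-23.58, -29.75, -0.42] rot [0.011, 0.006, -1.003] target [ 0.402 -0.072  0.265]
[ 0.40199114 -0.07165302  0.09480525]
```

{"name": "drive_tool", "arguments": {"motion": [[[-3, -4, 0], [0, 0, -0.1], 1], [[-6, -8, 0], [0, 0, -0.2], 1], [[-9, -11.5, 0], [0, 0, -0.35], 1], [[-12, -15, 0], [0, 0, -0.5], 1], [[-15, -19, 0], [0, 0, -0.6], 1], [[-18, -23, 0], [0, 0, -0.75], 1], [[-21, -26.5, 0], [0, 0, -0.9], 1], [[-23.6, -29.7, 0], [0, 0, -1], 1], [[-23.6, -29.7, 4], [0, 0, -1], 1], [[-23.6, -29.7, 8], [0, 0, -1], 1]]}}

```text
time_s: 23.9
tool_pos: [0.3995, -0.0791, 0.1761]
eef_rot: [180.0, 0.0, -168.8]
contact_force: [0.1, -0.6, -0.1]
width: 0.0184
finger_force: 59.3
```

```bash
python3 - <<'E'
from h import *
st(); q=tray-.025*ty-.02*u; go(q+.033*ez,Rdown(192))
E
```

```text
{'time_s': 23.9, 'tool_pos': [0.4, -0.079, 0.176], 'eef_rot': [179.961, 0.009, -168.78], 'joint_pos': [46.389, 31.011, -55.712, 126.08, 39.162, 42.303, 65.052], 'contact_force': [0.067, -0.615, -0.146], 'width': 0.018, 'finger_force': 59.263}
shift cm [-0.39, 0.68, 4.83] rot [0.001, 0.0, -0.014] target [ 0.402 -0.072  0.128]
```

{"name": "drive_tool", "arguments": {"motion": [[[-0.4, 0.7, 2], [0, 0, 0], 1], [[-0.4, 0.7, 4], [0, 0, 0], 1], [[-0.4, 0.7, 4.8], [0, 0, 0], 1], [[-0.4, 0.7, 4.8], [0, 0, 0], 0.2], [[-0.4, 0.7, 4.8], [0, 0, 0], 0.1], [[-0.4, 0.7, 4.8], [0, 0, 0], 0.1], [[-0.4, 0.7, 4.8], [0, 0, 0], 0.1], [[-0.4, 0.7, 0], [0, 0, 0], 0.1], [[-0.4, 0.7, -5], [0, 0, 0], 0], [[-0.4, 0.7, -10], [0, 0, 0], -0.2]]}}

```text
time_s: 24.9
tool_pos: [0.4021, -0.0666, 0.2792]
eef_rot: [179.9, -0.1, -168.1]
contact_force: [1.3, -2.0, -0.4]
width: 0.0512
finger_force: 0.0
```

```bash
python3 - <<'E'
from h import *
st(); im=get_image("side"); save(im,"s4"); im=get_image("wrist"); save(im,"w5")
P=cloud(im); m=(im["pixels"].max(2)<60)&(P[...,2]>.09)&(P[...,2]<.13)&(P[...,1]<-.13)&(P[...,1]>-.22)&(P[...,0]>.36)&(P[...,0]<.52)
n,l,s_,_=cv2.connectedComponentsWithStats(m.astype(np.uint8)); i=1+s_[1:,4].argmax(); Q=P[l==i]; r=cv2.minAreaRect((Q[:,:2]*1000).astype(np.float32)); print("handle",s_[i],r,np.percentile(Q[:,2],[5,50,95]))
print(hinge-.1846*ty+.03*tn)
a=cv2.imread("pics/w5.png"); b=cv2.imread("pics/s4.png")[120:340,150:450]; cv2.imwrite("pics/c5.png",np.hstack([cv2.resize(a,(400,300)),cv2.resize(b,(400,300))]))
E
```

```text
{'time_s': 24.9, 'tool_pos': [0.402, -0.067, 0.279], 'eef_rot': [179.896, -0.1, -168.085], 'joint_pos': [54.91, 22.659, -66.193, 117.853, 25.221, 55.42, 77.371], 'contact_force': [1.323, -1.974, -0.421], 'width': 0.051, 'finger_force': 0.0}
handle [149 130   9   1   9] ((390.8235168457031, -169.7605743408203), (0.2491820603609085, 7.749575614929199), 12.200117111206055) [0.11231212 0.11321475 0.11377393]
[ 0.44070169 -0.15837039  0.11206051]
```

View pics/c5.png

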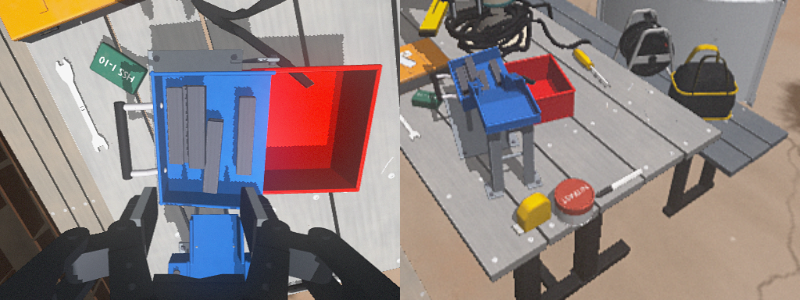

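```bash
python3 - <<'E'
from h import *
h=hinge-.1846*ty+.03*tn
go(h+.09*ez,Rdown(192))
E
```

```text
shift cm [-1.41, -9.65, 8.11] rot [-0.004, 0.009, -0.004] target [ 0.441 -0.158  0.202]
```

{"name": "drive_tool", "arguments": {"motion": [[[-1.4, -5, 0], [0, 0, 0], -1], [[-1.4, -9.7, 0], [0, 0, 0], -1], [[-1.4, -9.7, 4], [0, 0, 0], -1], [[-1.4, -9.7, 6], [0, 0, 0], -1], [[-1.4, -9.7, 8], [0, 0, 0], -1], [[-1.4, -9.7, 8], [0, 0, 0], -1], [[-1.4, -9.7, 8], [0, 0, 0], -1], [[-1.4, -9.7, 8], [0, 0, 0], -1]]}}

```text
time_s: 25.8
tool_pos: [0.4369, -0.159, 0.1982]
eef_rot: [180.0, 0.0, -168.1]
contact_force: [0.9, 0.4, 0.4]
width: 0.0852
finger_force: 0.0
```

```bash
python3 - <<'E'
from h import *
st(); h=hinge-.1846*ty+.03*tn
im=get_image("wrist"); save(im,"w6"); P=cloud(im); m=(im["pixels"].max(2)<90)&(P[...,2]>.09)&(P[...,2]<.14)&(P[...,1]<-.12)&(P[...,1]>-.22)&(P[...,0]>.36)&(P[...,0]<.52)
Q=P[m]; L=(Q-h)@np.stack([u,v,ez],1); print(m.sum(),np.percentile(L,[2,50,98],axis=0).round(4))
go(h-.017*ez,Rdown(192))
E
```

```text
{'time_s': 25.8, 'tool_pos': [0.437, -0.159, 0.198], 'eef_rot': [179.996, 0.028, -168.137], 'joint_pos': [54.986, 33.716, -57.131, 116.685, 37.488, 49.977, 78.45], 'contact_force': [0.916, 0.355, 0.42], 'width': 0.085, 'finger_force': 0.0}
2313 [[-0.0511 -0.0078  0.0001]
 [-0.007  -0.0013  0.0054]
 [ 0.0486  0.0048  0.0072]]
shift cm [-0.38, -0.0, 10.32] rot [-0.0, 0.001, -0.003] target [ 0.441 -0.158  0.095]
```

View pics/w6.png

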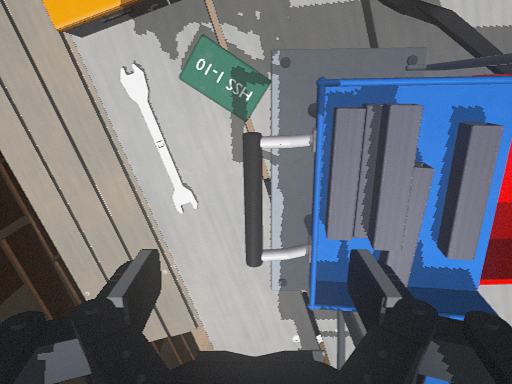

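{"name": "drive_tool", "arguments": {"motion": [[[-0.4, -0.2, 0], [0, 0, 0], 0.15], [[-0.4, -0.2, 0], [0, 0, 0], 0.15], [[-0.4, -0.2, 2], [0, 0, 0], 0.15], [[-0.4, -0.2, 4], [0, 0, 0], 0.15], [[-0.4, -0.2, 6], [0, 0, 0], 0.15], [[-0.4, -0.2, 8], [0, 0, 0], 0.15], [[-0.4, -0.2, 9.5], [0, 0, 0], 0.15], [[-0.4, -0.2, 10.3], [0, 0, 0], 0.15], [[-0.4, -0.2, 10.3], [0, 0, 0], 0.15]]}}

```text
time_s: 26.75
tool_pos: [0.44, -0.16, 0.0936]
eef_rot: [179.9, -0.1, -168.1]
contact_force: [0.3, -0.1, 0.4]
width: 0.0362
finger_force: 0.0
```

{"name": "drive_tool", "arguments": {"motion": [[[0, 0, 0], [0, 0, 0], 1], [[0, 0, 0], [0, 0, 0], 1], [[0, 0, 0], [0, 0, 0], 1], [[0, 0, 0], [0, 0, 0], 1], [[0, 0, 0], [0, 0, 0], 1], [[0, 0, 0], [0, 0, 0], 1]]}}

```text
time_s: 27.35
tool_pos: [0.4408, -0.1592, 0.095]
eef_rot: [179.9, 0.0, -168.1]
contact_force: [-1.6, 4.2, 6.4]
width: 0.012
finger_force: 58.9
```

```bash
python3 - <<'E'
from h import *
st(); o=get_obs(); R0=Ro.from_euler("xyz",o["eef_rot"],degrees=True)
for t in np.linspace(.05,1.0,20):
    a0=.021; d=.187*((np.cos(a0)-np.cos(a0+t))*v+(np.sin(a0+t)-np.sin(a0))*ez); print(round(t,2),(R0.inv().apply(d)*100).round(1).tolist())
E
```

```text
{'time_s': 27.35, 'tool_pos': [0.441, -0.159, 0.095], 'eef_rot': [179.923, 0.017, -168.088], 'joint_pos': [47.068, 42.114, -46.495, 121.381, 50.966, 38.656, 67.039], 'contact_force': [-1.579, 4.205, 6.358], 'width': 0.012, 'finger_force': 58.926}
0.05 [-0.0, 0.0, -0.9]
0.1 [-0.0, 0.1, -1.9]
0.15 [-0.0, 0.3, -2.8]
0.2 [-0.0, 0.5, -3.7]
0.25 [-0.0, 0.7, -4.6]
0.3 [-0.0, 1.0, -5.5]
0.35 [0.0, 1.3, -6.4]
0.4 [0.0, 1.6, -7.2]
0.45 [0.0, 2.0, -8.1]
0.5 [0.0, 2.5, -8.9]
0.55 [0.0, 3.0, -9.7]
0.6 [0.0, 3.5, -10.5]
0.65 [0.0, 4.1, -11.2]
0.7 [0.0, 4.7, -11.9]
0.75 [0.0, 5.3, -12.6]
0.8 [0.0, 6.0, -13.3]
0.85 [0.0, 6.7, -13.9]
0.9 [0.0, 7.4, -14.5]
0.95 [0.0, 8.2, -15.0]
1.0 [0.0, 8.9, -15.5]
```

{"name": "drive_tool", "arguments": {"motion": [[[0, 0, -0.9], [0, 0, 0], 1], [[0, 0.1, -1.9], [0, 0, 0], 1], [[0, 0.3, -2.8], [0, 0, 0], 1], [[0, 0.5, -3.7], [0, 0, 0], 1], [[0, 0.7, -4.6], [0, 0, 0], 1], [[0, 1.0, -5.5], [0, 0, 0], 1]]}}

```text
time_s: 27.95
tool_pos: [0.4387, -0.1506, 0.15]
eef_rot: [180.0, -0.0, -168.2]
contact_force: [3.4, 1.8, -8.4]
width: 0.0119
finger_force: 58.4
```

```bash
python3 - <<'E'
from h import *
st()
E
```

```text
{'time_s': 27.95, 'tool_pos': [0.439, -0.151, 0.15], 'eef_rot': [179.977, -0.028, -168.158], 'joint_pos': [50.324, 37.311, -52.357, 119.639, 43.319, 44.369, 72.285], 'contact_force': [3.399, 1.833, -8.444], 'width': 0.012, 'finger_force': 58.396}
```

{"name": "drive_tool", "arguments": {"motion": [[[0, 0.3, -0.9], [0, 0, 0], 1], [[0, 0.6, -1.7], [0, 0, 0], 1], [[0, 1.0, -2.6], [0, 0, 0], 1], [[0, 1.5, -3.4], [0, 0, 0], 1], [[0, 2.0, -4.2], [0, 0, 0], 1], [[0, 2.5, -5.0], [0, 0, 0], 1], [[0, 3.1, -5.7], [0, 0, 0], 1], [[0, 3.4, -6.1], [0, 0, 0], 1], [[0, 3.7, -6.4], [0, 0, 0], 1], [[0, 4, -6.8], [0, 0, 0], 1]]}}

```text
time_s: 28.95
tool_pos: [0.4305, -0.1144, 0.2185]
eef_rot: [-179.7, -0.1, -168.3]
contact_force: [2.0, -7.7, 0.7]
width: 0.0119
finger_force: 58.5
```

```bash
python3 - <<'E'
from h import *
st()
E
```

```text
{'time_s': 28.95, 'tool_pos': [0.431, -0.114, 0.218], 'eef_rot': [-179.705, -0.101, -168.26], 'joint_pos': [51.871, 30.471, -59.03, 118.004, 34.59, 50.749, 74.86], 'contact_force': [1.986, -7.676, 0.683], 'width': 0.012, 'finger_force': 58.455}
```

{"name": "drive_tool", "arguments": {"motion": [[[0, 0.3, -0.3], [0, 0, 0], 1], [[0, 0.7, -0.7], [0, 0, 0], 1], [[0, 1.0, -1.0], [0, 0, 0], 1], [[0, 1.4, -1.35], [0, 0, 0], 1], [[0, 1.8, -1.7], [0, 0, 0], 1], [[0, 2.2, -2.0], [0, 0, 0], 1], [[0, 2.6, -2.3], [0, 0, 0], 1], [[0, 3.0, -2.55], [0, 0, 0], 1], [[0, 3.4, -2.8], [0, 0, 0], 1], [[0, 3.4, -2.8], [0, 0, 0], 1]]}}

```text
time_s: 29.95
tool_pos: [0.4238, -0.0839, 0.2476]
eef_rot: [-179.3, -0.2, -168.3]
contact_force: [-0.9, -15.4, 15.5]
width: 0.0118
finger_force: 60.2
```

```bash
python3 - <<'E'
from h import *
st(); im=get_image("scene"); b=get_image("side"); a=im["pixels"][120:300,180:420]; b=b["pixels"][100:280,150:390]
cv2.imwrite("pics/c7.png",np.hstack([cv2.resize(a,(400,300)),cv2.resize(b,(400,300))]))
E
```

```text
{'time_s': 29.95, 'tool_pos': [0.424, -0.084, 0.248], 'eef_rot': [-179.336, -0.165, -168.318], 'joint_pos': [50.983, 26.983, -61.813, 117.631, 30.835, 53.243, 73.975], 'contact_force': [-0.881, -15.386, 15.522], 'width': 0.012, 'finger_force': 60.157}
```

View pics/c7.png

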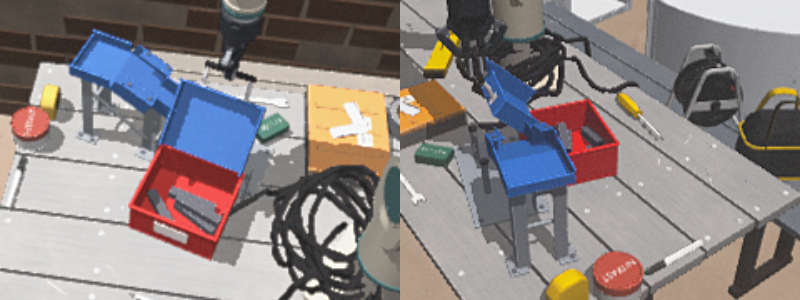

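The tray is empty and the tubes lie in the box. Lowering the tray back.

{"name": "drive_tool", "arguments": {"motion": [[[0, -1.0, 0.6], [0, 0, 0], 1], [[0, -1.7, 1.2], [0, 0, 0], 1], [[0, -2.4, 1.8], [0, 0, 0], 1], [[0, -3.1, 2.5], [0, 0, 0], 1], [[0, -3.7, 3.2], [0, 0, 0], 1], [[0, -4.3, 3.9], [0, 0, 0], 1], [[0, -4.9, 4.6], [0, 0, 0], 1], [[0, -5.4, 5.4], [0, 0, 0], 1], [[0, -5.9, 6.2], [0, 0, 0], 1], [[0, -6.4, 7.0], [0, 0, 0], 1]]}}

```text
time_s: 31.05
tool_pos: [0.4366, -0.1409, 0.175]
eef_rot: [180.0, -0.0, -168.2]
contact_force: [1.7, -1.0, 0.5]
width: 0.012
finger_force: 62.4
```

{"name": "drive_tool", "arguments": {"motion": [[[0, -0.4, 0.9], [0, 0, 0], 1], [[0, -0.7, 1.7], [0, 0, 0], 1], [[0, -1.0, 2.6], [0, 0, 0], 1], [[0, -1.3, 3.5], [0, 0, 0], 1], [[0, -1.5, 4.4], [0, 0, 0], 1], [[0, -1.7, 5.3], [0, 0, 0], 1], [[0, -1.9, 6.2], [0, 0, 0], 1], [[0, -2.0, 7.1], [0, 0, 0], 1], [[0, -2.0, 8.0], [0, 0, 0], 1], [[0, -2.0, 8.0], [0, 0, 0], 1]]}}

```text
time_s: 32.05
tool_pos: [0.441, -0.1591, 0.0948]
eef_rot: [179.9, 0.0, -168.1]
contact_force: [5.7, 1.4, -1.8]
width: 0.0121
finger_force: 66.3
```

```bash
python3 - <<'E'
from h import *
st()
E
```

```text
{'time_s': 32.05, 'tool_pos': [0.441, -0.159, 0.095], 'eef_rot': [179.903, 0.006, -168.052], 'joint_pos': [47.018, 42.133, -46.444, 121.345, 50.918, 38.644, 67.116], 'contact_force': [5.704, 1.445, -1.751], 'width': 0.012, 'finger_force': 66.304}
```

Back at rest height; release with limited opening, rise and check.

{"name": "drive_tool", "arguments": {"motion": [[[0, 0, 0], [0, 0, 0], 0.5], [[0, 0, 0], [0, 0, 0], 0.2], [[0, 0, 0], [0, 0, 0], 0.2], [[0, 0, 0], [0, 0, 0], 0.2], [[0, 0, -3], [0, 0, 0], 0.2], [[0, 0, -7], [0, 0, 0], 0.2], [[0, 0, -12], [0, 0, 0], 0.2], [[0, -4, -16], [0, 0, 0], 0.2], [[0, -8, -18], [0, 0, 0], 0.2], [[0, -8, -18], [0, 0, 0], 0.2]]}}

```text
time_s: 33.05
tool_pos: [0.4586, -0.2454, 0.2774]
eef_rot: [-179.7, 0.2, -168.7]
contact_force: [-0.4, 0.6, -1.1]
width: 0.034
finger_force: 0.0
```

```bash
python3 - <<'E'
from h import *
st(); im=get_image("scene"); s2=get_image("side"); w=get_image("wrist")
P=cloud(im); m=dark(im)&(P[...,2]>.002)&(P[...,2]<.12)&(P[...,0]>.28)&(P[...,0]<.5)&(P[...,1]>0.0)&(P[...,1]<.2)
print("box dark top z",np.percentile(P[m][:,2],[50,90,99])); bench(s2)
# tray plane
t=P[blue(im)&(P[...,0]<.48)&(P[...,2]>.08)&(P[...,2]<.12)]; c0=np.median(t,0); t=t[abs((t-c0)@tn)<.006]; n=np.linalg.svd(t-t.mean(0))[2][2]; print("tilt",np.degrees(np.arccos(abs(n[2]))))
a=im["pixels"][180:300,230:370]; b=s2["pixels"][100:280,150:390]
cv2.imwrite("pics/c8.png",np.hstack([cv2.resize(a,(400,300)),cv2.resize(b,(400,300))]))
E
```

```text
{'time_s': 33.05, 'tool_pos': [0.459, -0.245, 0.277], 'eef_rot': [-179.736, 0.153, -168.721], 'joint_pos': [64.057, 32.582, -60.641, 103.321, 32.013, 63.02, 93.35], 'contact_force': [-0.353, 0.603, -1.116], 'width': 0.034, 'finger_force': 0.0}
box dark top z [0.03121308 0.08430549 0.11403323]
44 c [685.  52.] size [ 4. 23.] ang 100.6
40 c [786. 111.] size [44.  9.] ang 35.8
tilt 7.7091826286330445
```

View pics/c8.png

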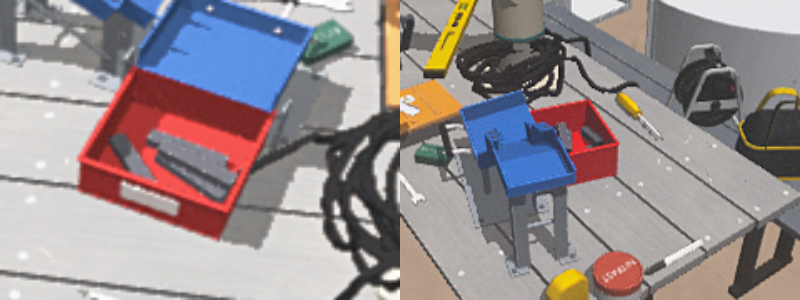

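{"name": "drive_tool", "arguments": {"motion": [[[0, 0, 0], [0, 0, 0], 0.2], [[0, 0, 0], [0, 0, 0], 0.2], [[0, 0, 0], [0, 0, 0], 0.2]]}}

```text
time_s: 33.5
tool_pos: [0.4568, -0.2377, 0.2747]
eef_rot: [179.9, -0.1, -168.0]
contact_force: [-0.3, 0.6, 0.4]
width: 0.0344
finger_force: 0.0
```

```bash
python3 -c "
from station import *
print(sign_off())"
```

```text
the job is handed in; nothing more can be done
None
```

I freed the jammed spacer, gathered all five spacers into the tray and tipped them into the red box. The tray is back at rest and released, and I handed the job in at 33.5 s; sign-off gave no verdict, and in the last pictures the tray and bench are clear, but the overlapping tubes in the box could not be counted one by one.

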